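# Peel the clinging top parts tray off its loaded mate and hold it out

## Task

Turn the holder's keeper until its tongue points at the pointed mark post, then peel the empty top tray off the loaded tray it clings to: take it by its corner lug and raise that corner a good 2 cm while the opposite corner still rests in place, so that the lower tray stays seated in the holder. Then lift it clear and hold it out by the lug, level, open side up and at rest, centred over the drawing board about 15 cm above the bench; finish while still holding it there. Leave the keeper at the mark and do not disturb the bottle, the drilled block or the pulley.

Things in the scene. Friction and masses are not known exactly. Their poses are not given: they have to be found in the camera images.
- holder: Dark steel holder, fixed to the bench: base plate 180 x 176 mm, 6 mm thick. Origin on the bench top under the middle of the trays, z up. Low stops (22 mm above the bench) surround the lower tray. Towards its -x side stands the keeper's pedestal, axis at x -76, y -20 mm.
- keeper (a joint): Angle of the steel keeper, a swivelling turn-button on a vertical axis. 0: its tongue points along the holder's +x, over the edge of the top tray and holding it down; it grows as the tongue turns clockwise seen from above, towards the holder's -y. 1.4 rad: the tongue points at the mark post, and the tray is free. Limits -0.3 and 2.2 rad; light friction (0.04 N m), stays where it is left. Tongue 35 mm long from the axis, 14 mm wide, 39.5 to 45.5 mm above the bench.
- keeper_grip (a point): Middle of the keeper's upright grip bar, on its axis, 58.5 mm above the bench. The bar is 34 mm long (along the tongue), 10 mm thick (grasp across this) and spans 45.5 to 71.5 mm above the bench. x axis of this point: along the tongue.
- mark_post (a point): Tip of the mark post, a thin pointed steel pin, 7 mm thick, 44 mm above the bench, 48 mm from the keeper's axis.
- lower_tray: Loaded lower tray (grey, 116 x 166 x 32 mm, 0.8 kg, steel pins inside), standing loose on the holder's plate between the stops (about 1 mm play). Origin at the centre of its underside, 6 mm above the bench when seated; x and y as the holder's. Four small spring-loaded rubber nubs in its long rims grip the top tray's edges (about 1 N of drag each, over the first 4 mm of rise).
- top_tray: Empty top tray (grey, about 0.14 kg, same colour as the lower one): a pan 84 x 134 mm with a flange 104 x 154 mm all round, nested in the lower tray; 17.5 mm from pan underside to flange top. Origin at the centre of the pan's underside (20.5 mm above the bench when nested), z up out of the open side. An upright lug stands on the corner at -x, +y.
- lug (a point): Middle of the top tray's lug, at x -41, y +66, z +31 mm in the top tray's frame (51.5 mm above the bench when nested). The lug is a plate 10 mm thick, 24 mm wide, from 17.5 mm (flange top) to 44 mm above the tray's origin. It is thin along the tray's diagonal: its 10 mm runs along the direction 2.147 rad (123 degrees) from the tray's x axis, about the line from the opposite corner to the lug; grasp it across this from above.
- far_corner (a point): The flange corner opposite to the lug, on its underside, at x +52, y -77, z +13.5 mm in the top tray's frame; 34 mm above the bench when nested.
- drawing_board: Hard-backed drawing, 125 x 170 x 12 mm, lying flat and fixed on the bench to the right of the holder. Origin at the centre of its underside.
- oil_bottle: Small white bottle with red nozzle, 40 x 40 x 125 mm, bystander behind the holder. Origin at the centre of its underside.
- drilled_block: Aluminium block with bores, 36 x 50 x 26 mm, bystander. Origin at the centre of its underside.
- pulley_a: Turned aluminium pulley, 42 mm across, 26 mm high, bystander. Origin at the centre of its underside.

How it is judged:
By the outcome, as a careful person would: the job done as asked, in the order asked, and still so for the second after the job is handed in, while the arm keeps its last pose, push and grip.
It also fails if it takes over 59 s, if anything falls off the work surface, if the arm or the gripper's body presses on something with over 40 N, if the wrist force passes 120 N, or if a joint passes its speed limit or range.

## Robot

A 6-joint arm with a two-finger parallel gripper is mounted at the origin on a cart in front of the work surface, level with it; the furniture and walls round the work are solid. World frame = base frame: x ahead of the robot, y to its left, z up, the work surface at z = 0. Lengths are in m, angles in rad, forces in N, time in s.
With the tool pointing down it reaches from about 0.375 to 0.975 m from the base axis. Payload 3.8 kg.
Tool frame: the origin (TCP) lies midway between the tips of the shut fingers; the grasp point (between the pads) lies 19 mm behind it; x points along the fingers, y is the direction in which the jaws open and shut, and the axes are right-handed (so a half turn about x gives the same grasp; the last joint's range is limited). The gripper opens to 88 mm and grips with 3 to 60 N. Pads are 18 mm wide; open, the fingers measure 123 mm over their backs; the gripper's body (75 mm by 187 mm) begins 45 mm behind the grasp point.
Start: joints at [-1.225, 0.264, 1.604, -0, 1.274, -0.037], TCP at [0.252, -0.626, 0.239] pointing down, gripper open.
Joint ranges: [-2.63, 2.63], [-0.94, 2.18], [0.31, 2.57], [-1.31, 4.45], [0, 2.66], [-2.55, 2.55]. Speed limits (rad/s): [2.57, 2.57, 3.14, 3.14, 3.14, 3.14].

## Interface

Orientations are given as a rotation vector (axis times angle).
In Python, from cell import manip, inverse_kinematics, cams, order gives the robot as it stands. Calls block until the motion is done:
- manip.move_pose(position, orientation): joint-space move of the TCP to a pose.
- manip.move_linear(position, rate=0.15, rot=None): straight line of the TCP; rot=None keeps the orientation; rate is the mean speed in m/s.
- manip.set_joints(angles): joint-space move.
- manip.set_gripper(opening, force=None): finger opening in m; force is the grip in N (None keeps the last); returns when the fingers have stopped.
- manip.dwell(seconds).
- inverse_kinematics(position, orientation): joint angles nearest the present ones, or None.
- manip.state(): the state.
- cams.capture(name): name is "side" or "top" or "wrist"; returns a dict with "image" (480x640x3 uint8, blue, green, red), "z_map" (480x640 float32, m along the optical axis (not along the pixel's ray), 0 where there is no reading), "intrinsics" (3x3 intrinsics, pixels), "position" and "orientation" of the camera in the world; the wrist camera has in their place "T_tool_cam" (4x4, takes a point from camera to tool coordinates, whose origin is the TCP and whose axes are the tool frame's). Camera axes: x right, y down, z forward; pixel columns grow to the right and rows downward; lengths in m; the calibration is good to about 2 mm. A picture is of the moment at which its call begins: read the wrist's pose just before it.
A pose or a line that the arm cannot do raises manip.IKError and nothing moves.
- order.close_job(): hands the job in, once; it reports no verdict.
The state is a dict: "clock": time; "joint_pos": joint angles; "joint_velocities": joint speeds; "tau": joint torques, N m; "tool_pos": TCP position; "tcp_rot": TCP orientation; "contact_force": force on the tool from outside, world axes, zero at the start; "moment": the same for the moment, N m; "gripper_width": finger opening in m.
Only numpy, scipy, OpenCV 4.12 (cv2) and the standard library are available. Lean on these libraries where they do the work, as an engineer would, in place of code of your own. Each camera call takes 0.05 s, during which the arm holds its last target.

## Working session

There is one attempt and no reset: what is moved stays moved. The work goes in short steps, each a Python script; the robot and the scene stay as the last script left them, time stands still between calls to the robot, and variables do not carry over. Pictures are saved under pics/ and viewed, and the job is handed in when it is done.

```bash
ls; mkdir -p pics
python3 - <<'E'
from cell import manip,cams
import cv2,numpy as np
s=manip.state();print(s)
for n in("top","side"):
    c=cams.capture(n);cv2.imwrite(f"pics/{n}0.png",c["image"]);np.savez(f"{n}0.npz",**c)
    print(n,c["intrinsics"],c["position"],c["orientation"])
print(manip.state()["clock"])
E
```

```text
pics
{'clock': 0.0, 'joint_pos': array([-1.22487239e+00,  2.64743436e-01,  1.60537005e+00,  2.26114813e-05,
        1.27368772e+00, -3.68834726e-02]), 'joint_velocities': array([ 2.01887894e-03, -8.17549115e-05,  1.53733801e-03,  1.25807748e-03,
        1.11112780e-04,  2.85695527e-05]), 'tau': array([ 2.45137206e-03, -5.02097476e+01, -3.56878817e+01,  7.30128936e-02,
        2.91562179e-02, -1.87504334e-04]), 'tool_pos': array([ 0.25190548, -0.62547078,  0.23739668]), 'tcp_rot': array([ 2.01238446,  0.39224822, -2.01303754]), 'contact_force': array([ 0.53582701,  0.89866088, -0.72418982]), 'moment': array([ 0.04065156,  0.00624294, -0.0192952 ]), 'gripper_width': 0.08829752007743834}
top [[470.94260648   0.         324.2270108 ]
 [  0.         470.94260648 231.64905418]
 [  0.           0.           1.        ]] [ 0.51262081 -0.03947147  0.93982   ] [-2.18325754  2.21623147 -0.06393684]
side [[487.92068829   0.         321.44735766]
 [  0.         487.92068829 241.74511156]
 [  0.           0.           1.        ]] [0.17499827 0.77103076 0.5468544 ] [-0.55174878  2.44446528 -1.47728935]
0.1
```

View pics/top0.png

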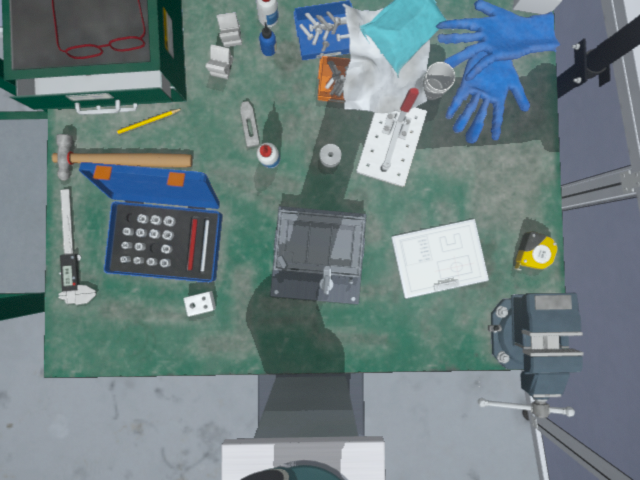

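View pics/side0.png

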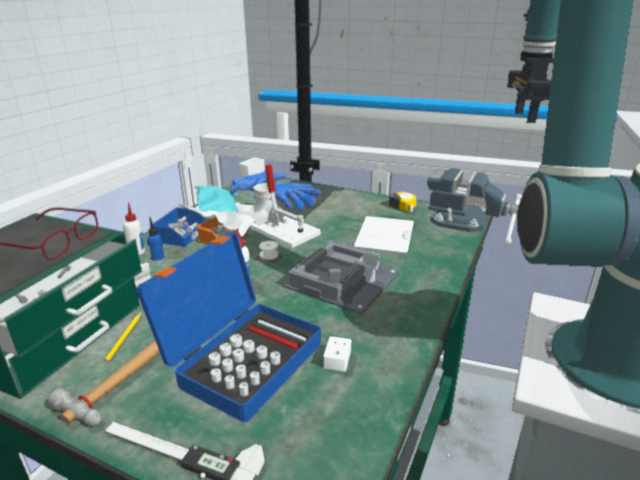

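The top view shows the holder around (319,255), with the keeper near (327,280) on the robot's side. The board is at (440,258), the pulley at (330,155) and the bottle at (267,152). I'll zoom in on the holder.

```bash
cat > h.py <<'E'
import numpy as np,cv2
from scipy.spatial.transform import Rotation as R
def T(c):
    M=np.eye(4);o=np.asarray(c["orientation"])
    M[:3,:3]=R.from_rotvec(o).as_matrix() if o.shape==(3,) else o
    M[:3,3]=c["position"];return M
def cloud(c,M):
    z=c["z_map"];K=c["intrinsics"];v,u=np.mgrid[:480,:640]
    P=np.stack([(u-K[0,2])/K[0,0]*z,(v-K[1,2])/K[1,1]*z,z,np.ones_like(z)],-1)
    return (P@M.T)[...,:3]
E
python3 - <<'E'
from h import *
c=np.load("top0.npz");P=cloud(c,T(c))
im=c["image"][195:315,250:380];cv2.imwrite("pics/topz.png",cv2.resize(im,None,fx=6,fy=6,interpolation=cv2.INTER_CUBIC)[:600*2][:720,:])
z=P[195:315,250:380,2];cm=cv2.applyColorMap(np.clip(z/0.08*255,0,255).astype(np.uint8),cv2.COLORMAP_JET)
a=cv2.resize(im,None,fx=3,fy=4.5*2/3);b=cv2.resize(cm,None,fx=3,fy=3,interpolation=0)
cv2.imwrite("pics/topz.png",cv2.resize(im,None,fx=5,fy=5,interpolation=cv2.INTER_CUBIC));cv2.imwrite("pics/topd.png",cv2.resize(cm,None,fx=5,fy=5,interpolation=0))
for p in [(319,255),(327,285),(440,258),(330,155),(267,152),(200,303),(250,330)]:print(p,P[p[1],p[0]])
E
```

```text
(319, 255) [ 0.51335658 -0.03619365  0.02082527]
(327, 285) [ 0.45824532 -0.05022389  0.07392737]
(440, 258) [ 0.50376215 -0.27661995  0.00362707]
(330, 155) [ 0.71461162 -0.06125975 -0.00165199]
(267, 152) [0.70052336 0.05473146 0.0967041 ]
(200, 303) [0.4245217  0.19425247 0.02542137]
(250, 330) [0.36764003 0.10217129 0.00086748]
```

View pics/topz.png

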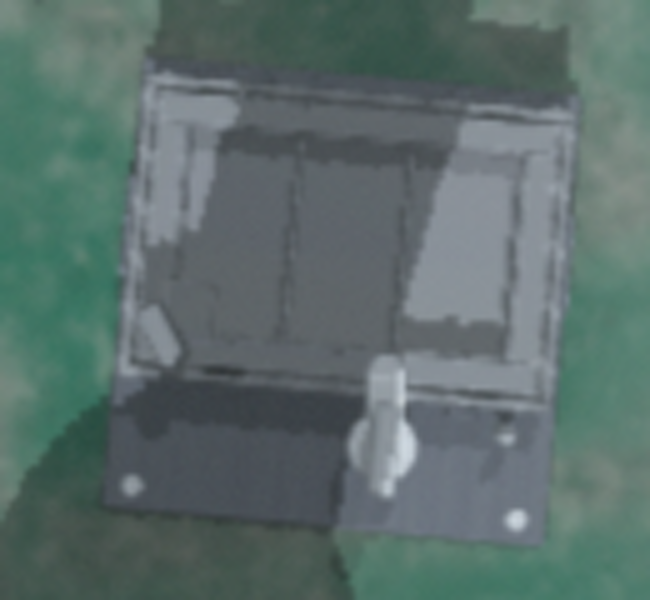

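View pics/topd.png

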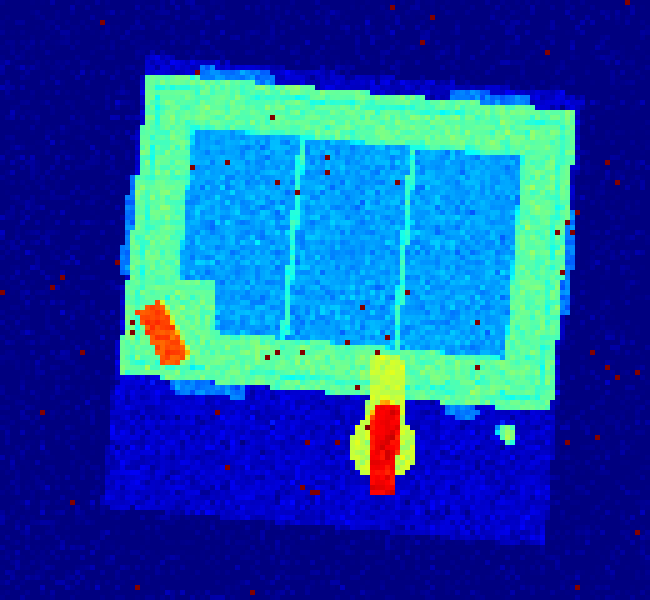

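```bash
cat > fit.py <<'E'
from h import *
def fit(c,M,roi):
    P=cloud(c,M);m0=np.zeros((480,640),bool);u0,v0,u1,v1=roi;m0[v0:v1,u0:u1]=1
    m0&=c["z_map"]>0
    z=P[...,2]
    m=(m0&(z>0.031)&(z<0.0415)).astype(np.uint8)
    m=cv2.morphologyEx(m,cv2.MORPH_CLOSE,np.ones((5,5)))
    n,l,s,_=cv2.connectedComponentsWithStats(m);k=1+np.argmax(s[1:,4]);rim=P[(l==k)&m0&(z>0.031)&(z<.0415)][:,:2]
    r=cv2.minAreaRect((rim*1000).astype(np.float32));print("rim rect",r, "z",np.median(z[(l==k)&m0]))
    hi=(m0&(z>0.055)&(z<0.09)).astype(np.uint8)
    n,l,s,_=cv2.connectedComponentsWithStats(hi)
    for k in range(1,n):
        if s[k,4]>15:
            p=P[l==k];q=cv2.minAreaRect((p[:,:2]*1000).astype(np.float32));d=np.linalg.svd(p[:,:2]-p[:,:2].mean(0),full_matrices=False)[2][0]
            print("high",s[k],p.mean(0).round(4),np.median(p[:,2]).round(4),"rect",q,"axis",np.degrees(np.arctan2(d[1],d[0])))
    return P
E
python3 - <<'E'
from fit import *
c=np.load("top0.npz");P=fit(c,T(c),(265,205,375,310))
z=P[...,2]
g=P[330:370,200:240];print("bench z",np.median(g[...,2]))
# board
im=c["image"];roi=im[215:305,385:495];m=(roi.min(-1)>170).astype(np.uint8)
m=cv2.morphologyEx(m,cv2.MORPH_CLOSE,np.ones((9,9)));n,l,s,_=cv2.connectedComponentsWithStats(m);k=1+np.argmax(s[1:,4])
p=P[215:305,385:495][l==k];print("board",cv2.minAreaRect((p[:,:2]*1000).astype(np.float32)),np.median(p[:,2]))
# vise height
v=P[290:400,490:585];print("vise",v[...,2].max(),np.percentile(v[...,2],95),v[v[...,2]>.05][:,:2].max(0))
# post
q=P[278:288,346:356];k=(q[...,2]>.025);print("post",q[k].mean(0),k.sum())
print(P[150:158,262:272,2].max())
E
```

```text
rim rect ((530.20361328125, -36.3560791015625), (166.23251342773438, 128.77841186523438), 83.87254333496094) z 0.03730729074279404
high [277 255  11  13  72] [0.5026 0.0323 0.0637] 0.0642 rect ((502.3668212890625, 32.40995788574219), (23.277006149291992, 9.479354858398438), 26.200273513793945) axis -152.78202421271456
high [324 275   6  19 100] [ 0.4598 -0.0491  0.0703] 0.0707 rect ((459.59259033203125, -49.407291412353516), (9.270587921142578, 32.52594757080078), 89.02437591552734) axis 175.6175365522294
bench z -0.00019928686727871403
board ((487.1058654785156, -210.16259765625), (132.53993225097656, 319.29888916015625), 13.82486629486084) 0.003944980005651633
vise 0.9398200046268262 0.12145540309345447 [ 0.51262081 -0.03947147]
post [ 0.46221891 -0.09643009  0.03763278] 12
0.10885544624070354
```

```bash
cat >> h.py <<'E'
def down(yaw):  # tool x down, tool y (jaw) at heading yaw
    x=np.array([0,0,-1.]);y=np.array([np.cos(yaw),np.sin(yaw),0]);return R.from_matrix(np.stack([x,y,np.cross(x,y)],1)).as_rotvec()
E
python3 - <<'E'
from fit import *
from cell import manip,cams,inverse_kinematics as ik
s=manip.state();print(R.from_rotvec(s["tcp_rot"]).as_matrix().round(3))
c=np.load("top0.npz");P=cloud(c,T(c));im=c["image"]
roi=im[215:305,385:495];m=((roi.min(-1)>170)&(c["z_map"][215:305,385:495]>.8)).astype(np.uint8)
m=cv2.morphologyEx(m,cv2.MORPH_OPEN,np.ones((3,3)));m=cv2.morphologyEx(m,cv2.MORPH_CLOSE,np.ones((7,7)))
n,l,st,_=cv2.connectedComponentsWithStats(m);k=1+np.argmax(st[1:,4]);print(st[k])
# intersect board contour with plane z=.012
r=cv2.minAreaRect(np.argwhere(l==k)[:,::-1].astype(np.float32)+[385,215]);K=c["intrinsics"];M=T(c)
def ray(u,v,zz):
    d=M[:3,:3]@[(u-K[0,2])/K[0,0],(v-K[1,2])/K[1,1],1];return M[:3,3]+d*(zz-M[2,3])/d[2]
print("board",ray(*r[0],.012),r,[ray(*q,.012).round(4) for q in cv2.boxPoints(r)])
y=np.radians(-6.1)
B=np.array([.4595,-.0493])
for name,p,yaws in [("view",(.48,-.03,.28),[y+np.pi/2,y-np.pi/2]),("keep0",(*B,.049),[y+np.pi/2,y-np.pi/2]),("keep1",(*B,.049),[y+np.pi/2-1.4,y-np.pi/2-1.4]),("lug",(.5025,.0324,.042),[y+2.147,y+2.147-np.pi]),("end",(.47,-.21,.19),[y+2.147,y+2.147-np.pi])]:
    for a in yaws:print(name,round(np.degrees(a)),ik(np.array(p),down(a)))
E
```

```text
[[-0.001  0.374 -0.928]
 [ 0.002 -0.928 -0.374]
 [-1.    -0.002 -0.   ]]
[   7    5   96   78 5367]Traceback (most recent call last):
  File "<stdin>", line 9, in <module>
cv2.error: OpenCV(4.12.0) /io/opencv/modules/imgproc/src/convhull.cpp:143: error: (-215:Assertion failed) total >= 0 && (depth == CV_32F || depth == CV_32S) in function 'convexHull'
```

Run:
```python
from fit import *
from cell import manip,cams,inverse_kinematics as ik
c=np.load("top0.npz");P=cloud(c,T(c));im=c["image"]
roi=im[215:305,385:495];m=((roi.min(-1)>170)&(c["z_map"][215:305,385:495]>.8)).astype(np.uint8)
m=cv2.morphologyEx(m,cv2.MORPH_OPEN,np.ones((3,3)));m=cv2.morphologyEx(m,cv2.MORPH_CLOSE,np.ones((7,7)))
n,l,st,_=cv2.connectedComponentsWithStats(m);k=1+np.argmax(st[1:,4])
r=cv2.minAreaRect((np.argwhere(l==k)[:,::-1]+[385,215]).astype(np.float32));K=c["intrinsics"];M=T(c)
def ray(u,v,zz):
    d=M[:3,:3]@[(u-K[0,2])/K[0,0],(v-K[1,2])/K[1,1],1];return M[:3,3]+d*(zz-M[2,3])/d[2]
print("board",ray(*r[0],.012),r,[ray(*q,.012).round(4) for q in cv2.boxPoints(r)])
y=np.radians(-6.1)
B=np.array([.4595,-.0493])
for name,p,yaws in [("view",(.48,-.03,.28),[y+np.pi/2,y-np.pi/2]),("keep0",(*B,.049),[y+np.pi/2,y-np.pi/2]),("keep1",(*B,.049),[y+np.pi/2-1.4,y-np.pi/2-1.4]),("lug",(.5025,.0324,.042),[y+2.147,y+2.147-np.pi]),("end",(.47,-.21,.19),[y+2.147,y+2.147-np.pi])]:
    for a in yaws:print(name,round(np.degrees(a)),ik(np.array(p),down(a)))
```

```text
board [ 0.5033574  -0.27381603  0.012     ] ((439.66094970703125, 258.251220703125), (63.06826400756836, 85.55772399902344), 77.90524291992188) [array([ 0.5479, -0.1792,  0.012 ]), array([ 0.581 , -0.3459,  0.012 ]), array([ 0.459 , -0.3681,  0.012 ]), array([ 0.4265, -0.2025,  0.012 ])]
view 84 [-0.11421595 -0.13440078  1.95058896  0.          1.32540447 -1.57854719]
view -96 [-0.11421595 -0.13440078  1.95058896  0.          1.32540447  1.56304547]
keep0 84 [-1.60787884e-01  6.98482151e-02  2.21831763e+00 -4.44089210e-16
  8.53426805e-01 -1.62511913e+00]
keep0 -96 [-0.16078788  0.06984822  2.21831763  0.          0.8534268   1.51647353]
keep1 4 [-0.16078788  0.06984822  2.21831763  0.          0.8534268  -0.22511913]
keep1 -176 None
lug 117 [ 1.49187513e-02  1.55020521e-01  2.13810935e+00 -4.44089210e-16
  8.48462779e-01 -2.02561616e+00]
lug -63 [ 1.49187513e-02  1.55020521e-01  2.13810935e+00 -4.44089210e-16
  8.48462779e-01  1.11597649e+00]
end 117 [-0.46858563 -0.00316909  1.99662209  0.          1.14813966 -2.50912055]
end -63 [-4.68585631e-01 -3.16909250e-03  1.99662209e+00 -4.44089210e-16
  1.14813966e+00  6.32472107e-01]
```

Run:
```python
from fit import *
from cell import manip,cams
y=np.radians(-6.1)
manip.move_pose(np.array([.47,-.03,.30]),down(y+np.pi/2))
def shot(tag):
    s=manip.state();c=cams.capture("wrist")
    W=np.eye(4);W[:3,:3]=R.from_rotvec(s["tcp_rot"]).as_matrix();W[:3,3]=s["tool_pos"]
    M=W@c["T_tool_cam"];cv2.imwrite(f"pics/{tag}.png",c["image"]);np.savez(tag+".npz",M=M,**c);print(s["clock"],M.round(3),c["intrinsics"]);return c,M
c,M=shot("w1")
fit(c,M,(0,0,640,480))
```

```text
2.375 [[ 0.108  0.952  0.287  0.395]
 [ 0.994 -0.103 -0.031 -0.022]
 [-0.     0.289 -0.957  0.447]
 [ 0.     0.     0.     1.   ]] [[404.21115668   0.         316.76776121]
 [  0.         404.21115668 235.59293837]
 [  0.           0.           1.        ]]
rim rect ((536.005859375, -37.281150817871094), (166.4573516845703, 116.33087921142578), 83.84233856201172) z 0.03866488158498754
high [290 167  12  38 406] [ 0.4575 -0.0488  0.0711] 0.072 rect ((458.43023681640625, -49.221839904785156), (10.03877067565918, 33.43424606323242), 85.77555084228516) axis -4.560365523165727
high [373 208  21  25 257] [0.5013 0.0319 0.0649] 0.0654 rect ((502.3818359375, 32.45305633544922), (24.3893985748291, 9.875726699829102), 26.781810760498047) axis 27.080322684591607
high [ 500  304   60   37 1139] [0.6272 0.1756 0.0714] 0.0708 rect ((628.122802734375, 180.8075408935547), (65.80018615722656, 19.242225646972656), 72.38302612304688) axis -104.75696846350604
high [585 314  29   2  33] [0.6338 0.2573 0.0559] 0.0557 rect ((633.5916137695312, 256.4685974121094), (31.350101470947266, 1.467092514038086), 84
[... 677 characters left out ...]
((750.6692504882812, -190.76409912109375), (14.326587677001953, 7.063344478607178), 22.377647399902344) axis 18.332371961679822
high [199 443   4  12  25] [ 0.762  -0.2018  0.0576] 0.0579 rect ((762.34228515625, -202.07826232910156), (2.275407314300537, 14.753995895385742), 72.01692199707031) axis -18.7252826875104
high [199 444  15  22 172] [ 0.7686 -0.1941  0.0634] 0.0633 rect ((764.7440795898438, -193.31869506835938), (11.359820365905762, 18.199451446533203), 72.44023895263672) axis -53.81709479260438
high [214 446   4  12  24] [ 0.7677 -0.1848  0.0576] 0.058 rect ((768.5075073242188, -185.13804626464844), (2.184769630432129, 12.99349594116211), 72.31491088867188) axis -17.504939863155002
```

View pics/w1.png

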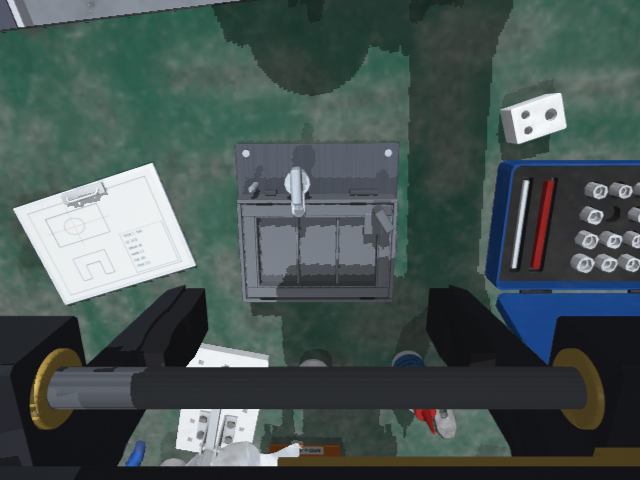

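```bash
cat >> h.py <<'E'
def shot(tag):
    from cell import manip,cams
    s=manip.state();c=cams.capture("wrist")
    W=np.eye(4);W[:3,:3]=R.from_rotvec(s["tcp_rot"]).as_matrix();W[:3,3]=s["tool_pos"]
    M=W@c["T_tool_cam"];cv2.imwrite(f"pics/{tag}.png",c["image"]);np.savez(tag+".npz",M=M,**c);return c,M
E
python3 - <<'E'
from h import *
from cell import manip
B=[.4584,-.0492];y0=np.radians(-4.4)+np.pi/2;y1=np.radians(-86.4)+np.pi/2
def st(t):
    s=manip.state();print(t,round(s["clock"],2),s["tool_pos"].round(4),s["contact_force"].round(1),s["moment"].round(2),round(s["gripper_width"],4),s["joint_pos"][5].round(3))
manip.set_gripper(.045)
manip.move_pose(np.array([*B,.10]),down(y0));st("above")
manip.move_linear(np.array([*B,.050]),.08);st("down")
manip.set_gripper(0.0,20);st("grip")
for a in np.linspace(y0,y1,4)[1:]:
    manip.move_pose(np.array([*B,.050]),down(a));st("rot")
manip.dwell(.2);st("rest")
E
```

```text
above 4.03 [ 0.4597 -0.0494  0.1012] [0.7 0.9 0.2] [ 0.01 -0.16  0.08] 0.0452 -1.655
down 4.8 [ 0.4588 -0.0493  0.0503] [-0.8  0.1 -1.3] [ 0.04 -0.1   0.02] 0.0447 -1.655
grip 5.42 [ 0.4585 -0.0494  0.0502] [-0.1 -2.2  0.8] [-0.15 -0.05  0.02] 0.01 -1.655
rot 5.95 [ 0.4587 -0.049   0.0502] [-0.1  1.1  1.1] [ 0.24 -0.21 -0.03] 0.0102 -1.18
rot 6.48 [ 0.4591 -0.0487  0.0502] [2.3 4.4 0.9] [ 0.78 -0.49 -0.05] 0.0098 -0.704
rot 7.02 [ 0.4595 -0.0485  0.0502] [ 3.7  5.5 -2.3] [ 0.86 -0.72 -0.03] 0.0097 -0.227
rest 7.22 [ 0.4595 -0.0485  0.0502] [ 3.9  5.8 -1.2] [ 0.82 -0.69 -0.01] 0.0097 -0.227
```

Run:
```python
from fit import *
from cell import manip
manip.set_gripper(.036);manip.dwell(.1)
s=manip.state();p=s["tool_pos"].copy()
manip.move_linear(np.array([p[0],p[1],.11]),.12)
manip.move_pose(np.array([.47,-.03,.30]),down(np.radians(-6.1)+np.pi/2));manip.dwell(.2)
c,M=shot("w2");fit(c,M,(200,100,420,320));print(manip.state()["clock"])
P=cloud(c,M);z=P[...,2]
m=np.zeros(z.shape,bool);m[130:200,230:330]=1;k=m&(z>.036)&(z<.06)
for v,u in np.argwhere(k)[::12]:print(u,v,P[v,u].round(4),end=";")
cv2.imwrite("pics/w2z.png",cv2.resize(c["image"][120:320,210:430],None,fx=2.7,fy=2.7,interpolation=cv2.INTER_CUBIC))
```

```text
rim rect ((530.3400268554688, -36.71818542480469), (166.3226776123047, 129.89511108398438), 83.79324340820312) z 0.03861129566784727
high [277 179  37  17 447] [ 0.4577 -0.049   0.0703] 0.0718 rect ((458.65972900390625, -49.280372619628906), (10.22471809387207, 33.93661880493164), 3.2245399951934814) axis -86.15132280946055
high [373 209  21  26 260] [0.5012 0.0318 0.0647] 0.0653 rect ((502.267822265625, 32.36644744873047), (23.818864822387695, 9.902124404907227), 27.264225006103516) axis 27.364595153912255
10.0083
293 171 [ 0.4463 -0.0509  0.0415];296 172 [ 0.447  -0.0478  0.0458];295 173 [ 0.4477 -0.0488  0.0474];291 174 [ 0.4483 -0.0529  0.0466];304 174 [ 0.45   -0.0402  0.0444];298 175 [ 0.4502 -0.0462  0.0459];290 176 [ 0.4503 -0.0541  0.0462];302 176 [ 0.4515 -0.0423  0.0464];293 177 [ 0.4514 -0.0512  0.0471];305 177 [ 0.4528 -0.0395  0.0467];295 178 [ 0.4527 -0.0494  0.0464];307 178 [ 0.4532 -0.0374  0.0516];288 179 [ 0.4528 -0.0564  0.0474];300 179 [ 0.4535 -0.0444  0.0511];277 180 [ 0.4531 -0.0677  0.0439];289 180 [ 0.4539 -0.0555  0.0474];301 180 [ 0.4536 -0.0431  0.0577];2
[... 183 characters left out ...]
51 -0.0642  0.0528];271 184 [ 0.4558 -0.0737  0.048 ];265 185 [ 0.4564 -0.08    0.0464];277 185 [ 0.4577 -0.0681  0.0463];271 186 [ 0.4579 -0.074   0.0478];267 187 [ 0.4587 -0.0783  0.0461];250 188 [ 0.4591 -0.0968  0.0379];272 188 [ 0.4603 -0.0736  0.0458];263 189 [ 0.4601 -0.0824  0.0473];275 189 [ 0.4614 -0.0706  0.0468];265 190 [ 0.4614 -0.0807  0.0463];248 191 [ 0.4611 -0.0984  0.0431];269 191 [ 0.4627 -0.0767  0.0474];253 192 [ 0.4635 -0.0944  0.038 ];274 192 [ 0.4641 -0.0718  0.048 ];265 193 [ 0.4644 -0.0812  0.0462];277 193 [ 0.4657 -0.0692  0.0466];269 194 [ 0.4658 -0.0773  0.0464];296 194 [ 0.4689 -0.0505  0.0457];270 195 [ 0.4671 -0.0766  0.0456];298 195 [ 0.4699 -0.0485  0.0466];
```

View pics/w2z.png

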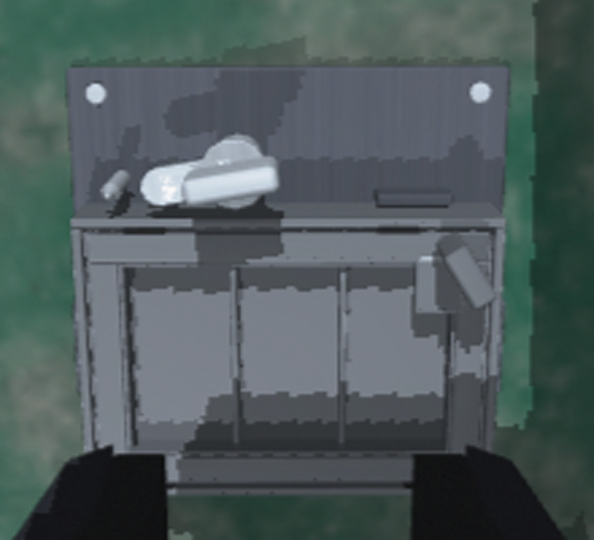

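The keeper bar now lies along −86.5°, which puts it at about 1.40 rad and pointing at the post (post at about px 115,185 in the zoom, tongue end at about 150,187). Next is the lug.

Run:
```python
from h import *
from cell import manip
L=[.5023,.0325];yaw=np.radians(-63.1)
def st(t):
    s=manip.state();print(t,round(s["clock"],2),s["tool_pos"].round(4),s["contact_force"].round(1),s["moment"].round(2),round(s["gripper_width"],4));return s
manip.set_gripper(.036)
manip.move_pose(np.array([*L,.10]),down(yaw));st("above")
manip.move_linear(np.array([*L,.043]),.08);st("down")
manip.dwell(.15);st("settle")
manip.set_gripper(0.0,40);s=st("grip")
```

```text
above 12.53 [0.5025 0.0325 0.1003] [ 0.3 -0.2 -0.4] [-0.    0.02 -0.01] 0.036
down 13.38 [0.5027 0.0325 0.0432] [ 0.2 -0.6  0.3] [-0.04 -0.05  0.01] 0.0357
settle 13.53 [0.503  0.0325 0.0437] [ 0.1 -0.1  0.1] [ 0.   -0.   -0.02] 0.036
grip 14.04 [0.5024 0.0324 0.0432] [-0.2 -0.4  1.2] [-0.15  0.05 -0.02] 0.0098
```

Run:
```python
from fit import *
from cell import manip,cams
L=np.array([.5023,.0325,.043]);r0=R.from_rotvec(down(np.radians(-63.1)))
piv=np.array([.5794,-.1194,.034]);d=np.array([np.cos(np.radians(116.9)),np.sin(np.radians(116.9)),0]);a=np.cross(d,[0,0,1])
def st(t):
    s=manip.state();print(t,round(s["clock"],2),s["tool_pos"].round(4),s["contact_force"].round(1),s["moment"].round(2),round(s["gripper_width"],4));return s
for th in np.linspace(0,.165,6)[1:]:
    q=R.from_rotvec(a*th);manip.move_linear(piv+q.apply(L-piv),.03,rot=(q*r0).as_rotvec());s=st(round(th,3))
    if np.linalg.norm(s["contact_force"])>25:print("STOP");break
manip.dwell(.2);st("rest")
for n in("top","side"):
    c=cams.capture(n);np.savez(n+"3.npz",**c)
    x=c["image"];x=x[190:320,250:380] if n=="top" else x[220:330,260:420]
    cv2.imwrite(f"pics/{n}3.png",cv2.resize(x,None,fx=4.5,fy=4.5,interpolation=cv2.INTER_CUBIC))
c,M=shot("w3")
```

```text
0.033 14.38 [0.5024 0.0321 0.0485] [-0.8  1.5 -1.3] [0.09 0.05 0.05] 0.0101
0.066 14.72 [0.5025 0.0315 0.054 ] [ 0.2 -0.3  0.2] [-0.04  0.04  0.01] 0.0098
0.099 15.07 [0.5029 0.0308 0.0596] [-1.1  0.2  0.1] [-0.02  0.04 -0.05] 0.0097
0.132 15.41 [0.5035 0.03   0.0652] [-0.6  0.7 -0.5] [-0.02  0.05 -0.07] 0.0097
0.165 15.75 [0.5041 0.029  0.0708] [-0.7 -0.1  0.1] [-0.    0.05 -0.09] 0.0098
rest 15.95 [0.5039 0.0291 0.0707] [-1.3  1.1 -0.7] [-0.13  0.05 -0.04] 0.0098
```

View pics/side3.png

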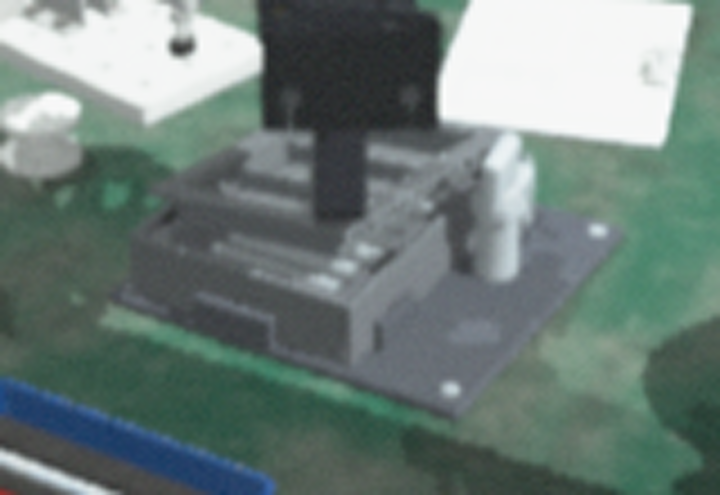

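View pics/w3.png

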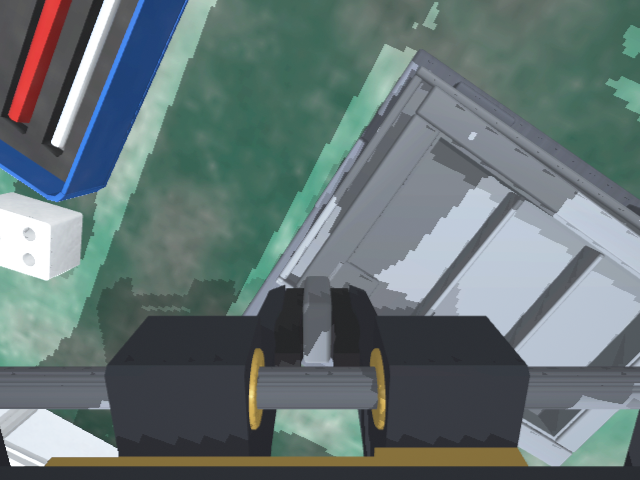

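Run:
```python
from h import *
O=np.array([.536,-.0373,0]);q=R.from_euler("z",-6.16,degrees=True)
for f in("top0","top3"):
    c=np.load(f+".npz");M=T(c);P=cloud(c,M);K=c["intrinsics"]
    for n,l in [("far",(48,-73)),("-x-y",(-48,-73)),("+x+y",(48,73)),("rim far",(57,-82)),("rim+x",(56.5,0)),("rim-x",(-56.5,20))]:
        w=O+q.apply([*[v*1e-3 for v in l],.038]);Q=np.linalg.norm(P[...,:2]-w[:2],axis=-1)
        k=(Q<.0045)&(c["z_map"]>0.3);print(f,n,k.sum(),np.median(P[k][:,2]).round(4) if k.any() else None)
```

```text
top0 far 16 0.0378
top0 -x-y 16 0.0378
top0 +x+y 18 0.0379
top0 rim far 9 0.0378
top0 rim+x 16 0.0371
top0 rim-x 16 0.0366
top3 far 0 None
top3 -x-y 4 0.0457
top3 +x+y 0 None
top3 rim far 9 0.0365
top3 rim+x 0 None
top3 rim-x 1 0.2504
```

Run:
```python
from fit import *
from cell import manip,cams
def st(t):
    s=manip.state();print(t,round(s["clock"],2),s["tool_pos"].round(4),s["contact_force"].round(1),s["moment"].round(2),round(s["gripper_width"],4));return s
th=.165
L=np.array([.5023,.0325,.043]);r0=R.from_rotvec(down(np.radians(-63.1)))
piv=np.array([.5794,-.1194,.034]);d=np.array([np.cos(np.radians(116.9)),np.sin(np.radians(116.9)),0]);a=np.cross(d,[0,0,1])
q=R.from_rotvec(a*th);p=piv+q.apply(L-piv)
manip.move_linear(p+[0,0,.015],.03);st("l1")
manip.move_linear(p+[0,0,.11],.08);st("l2")
p2=np.array([p[0],p[1],.1725+.01])
manip.move_linear(p2,.05,rot=r0.as_rotvec());st("level")
manip.move_linear(np.array([.4697,-.2040,.1725]),.1);st("there")
manip.dwell(.5);st("rest")
for n in("top","side"):
    c=cams.capture(n);np.savez(n+"4.npz",**c);cv2.imwrite(f"pics/{n}4.png",c["image"])
c,M=shot("w4")
```

```text
l1 16.75 [0.5041 0.0291 0.086 ] [-1.3 -0.4 -1.7] [-0.05 -0.01  0.06] 0.0097
l2 18.09 [0.5035 0.0292 0.1801] [-0.5  0.5 -2.5] [-0.03 -0.06  0.07] 0.0096
level 18.41 [0.5032 0.0302 0.1821] [ 0.1 -0.3 -1.6] [ 0.08  0.1  -0.02] 0.0095
there 20.92 [ 0.4698 -0.2037  0.1725] [-0.1  0.6 -2.5] [0.12 0.01 0.03] 0.0097
rest 21.42 [ 0.4697 -0.204   0.1725] [-0.  -0.2 -1. ] [ 0.05  0.04 -0.  ] 0.0094
```

View pics/side4.png

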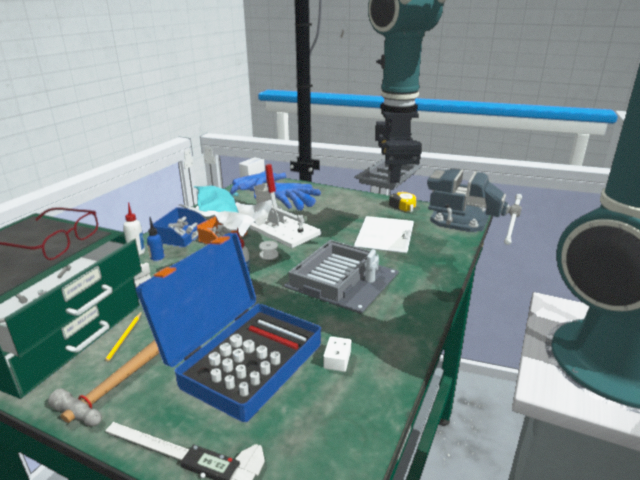

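View pics/top4.png

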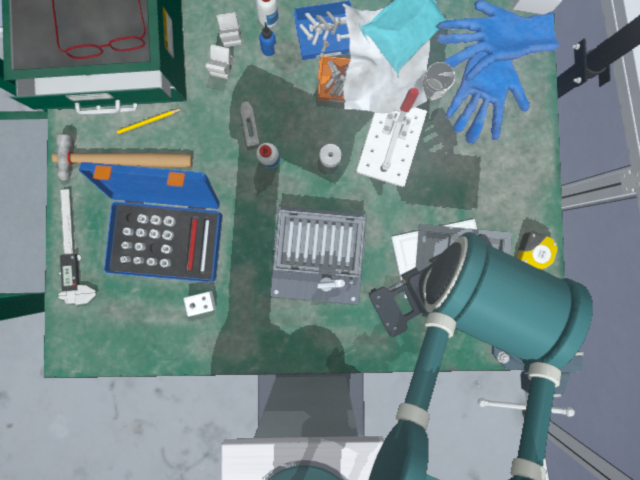

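View pics/w4.png

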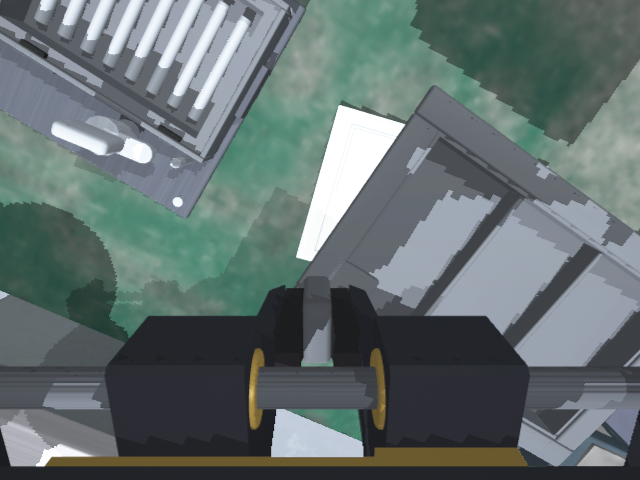

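Run:
```python
from fit import *
def plane(p):
    for _ in range(5):
        A=np.c_[p[:,:2]-p[:,:2].mean(0),np.ones(len(p))];k=np.linalg.lstsq(A,p[:,2],rcond=None)[0];r=np.abs(A@k-p[:,2]);p=p[r<max(.002,2*np.median(r))]
    return k,len(p)
w=np.load("w4.npz");t=np.load("top4.npz")
Pw=cloud(w,w["M"]);Pt=cloud(t,T(t))
O=np.array([.5034,-.2738]);q=R.from_euler("z",-6.16,degrees=True)
for n,P,c in(("w",Pw,w),("t",Pt,t)):
    X=np.zeros_like(P);X[...,:2]=P[...,:2]-O;loc=q.inv().apply(X.reshape(-1,3)).reshape(X.shape)
    for nm,m in(("flange",((abs(loc[...,0])>.044)&(abs(loc[...,0])<.050)&(abs(loc[...,1])<.075))|((abs(loc[...,1])>.069)&(abs(loc[...,1])<.075)&(abs(loc[...,0])<.05))),("floor",(abs(loc[...,0])<.035)&(abs(loc[...,1])<.06))):
        z=P[...,2];m=m&(c["z_map"]>.1)&(z>.13)&(z<.185)
        if m.sum()>20:
            k,N=plane(P[m]);print(n,nm,m.sum(),N,"mean",k[2].round(4),"slope deg",np.degrees(q.inv().apply([k[0],k[1],0])[:2]).round(2))
    m=(c["z_map"]>.1)&(abs(P[...,2]-.167)<.005)&(np.linalg.norm(P[...,:2]-O,axis=-1)<.12)
    L=loc[m];print("flange extents",np.percentile(L[:,0],[.5,99.5]).round(4),np.percentile(L[:,1],[.5,99.5]).round(4))
fit(t,T(t),(265,205,375,310))
```

```text
w flange 8974 8529 mean 0.1682 slope deg [-0.21  0.21]
w floor 32361 27042 mean 0.1532 slope deg [-0.22  0.18]
flange extents [-0.0502  0.0518] [-0.0748  0.0779]
t flange 534 462 mean 0.1666 slope deg [-0.16  0.27]
t floor 527 431 mean 0.1518 slope deg [0.43 0.15]
flange extents [-0.0218  0.0517] [-0.0757  0.0778]
rim rect ((530.1700439453125, -36.376861572265625), (165.83995056152344, 128.9442138671875), 83.9573974609375) z 0.03499746473884213
high [318 281  18   7 103] [ 0.4593 -0.0491  0.0698] 0.0705 rect ((458.9339294433594, -49.4056396484375), (10.037026405334473, 31.951379776000977), 3.717066764831543) axis 93.28307125915974
```

Run:
```python
from cell import manip,order
s=manip.state();print(s["clock"],abs(s["joint_velocities"]).max(),s["gripper_width"]);order.close_job()
```

```text
21.5667 0.0009822712316201383 0.009691778893200095
the job is handed in; nothing more can be done
```

The job is done and handed in at about 21.6 s. The arm is still holding the top tray by its lug over the drawing board.

- **Keeper:** I turned it to about 1.40 rad. Its bar lay along −86.5° after I let go and still along about −86.5° in the last pictures, pointing at the mark post.
- **Peel:** I gripped the lug at 40 N and tilted the tray 0.165 rad about the opposite corner, so the lug rose about 28 mm before any straight lift. The wrist force readings stayed within about 3 N. The gripper hid the far corner from the top camera. I judged that it stayed down from the neighbouring corner, which was no higher than that tilt gives.
- **Final hold:** The tray is open side up, level to about 0.3°, with its underside about 150 mm above the bench. It is centred on the board to 1–2 mm, with the arm at rest. One noisier fit, to the pan floor from the top camera, gave a 0.4° tilt.
- **Rest of the scene:** The lower tray's outline is where it was before, within 1 mm. The bottle, drilled block and pulley look unmoved in the before and after top views, which I compared by eye only.

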